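# Bearing block out of the spares bin and down on the vise parallels

## Task

Lift the aluminium bearing block out of the blue spares bin and set it down gently between the jaws of the vise, lengthwise along them and midway, so that it rests on the two raised brass parallels, and let go of it. Then press it down from above, near both ends if needed, until both parallels have gone fully down and the block sits level and firm on them. Leave the other spares in the bin and do not push about the things lying on the bench.

Things in the scene. Friction and masses are not known exactly. Their poses are not given: they have to be found in the camera images.
- block_center (a point): Centre (half-way up) of the loose aluminium bearing block: 46 mm wide (its x), 100 mm long (its y), 52 mm high (z), 0.4 to 0.6 kg, two dark round bores on top; the same after a half turn. It starts upright on the bin's floor with at least 40 mm free along each long side. Grip it across the 46 mm width, with the fingertips 20 mm or more above its underside, so that they clear the vise's jaws.
- bin: Blue open bin fixed to the bench, 262 (its x) by 242 (its y) mm, 56 mm high, walls and floor 5 mm thick; origin at the centre of its underside. The block lies in its +x half, about 45 mm off the middle, length roughly along the bin's y; two grey rollers and a black knob stand in the -x half. Bin and vise may swap sides; the bin may be turned any way round.
- vise: Grey vise fixed to the bench; origin at the centre of its underside, midway between the jaws. The jaws do not move, run along its y (140 mm long), 56 mm apart inside (x = -28 to 28 mm), tops 60 mm above the bench. Screw and cross bar reach to x = 155 mm, 39 mm high. On the bed between the jaws are two brass parallels. Block home: underside 46, centre 72, top 98 mm above the bench.
- parallel_a (a joint): Height in m of parallel a over its lowest position: 0 = fully down; it starts 7 to 11 mm up. A brass bar 54 mm across the jaws (vise x), 12 mm thick (vise y), 20 mm tall, that moves only straight up and down in a stiff friction slide (about 7 N; no spring: it stays where it is left, also under the block's weight).
- parallel_b (a joint): The same for parallel b, which is stiffer (about 9 N). Pressing the block's top with about 15 N straight above a parallel drives that one down to its stop.
- parallel_a_top (a point): Middle of the top face of parallel a, 30 mm to the +y side of the vise's middle; 46 mm above the bench when fully down.
- parallel_b_top (a point): Middle of the top face of parallel b, 30 mm to the -y side of the vise's middle; 46 mm above the bench when fully down.
- roller_a_center (a point): Centre of a grey pressure roller, 60 mm diameter, 44 mm high, standing on end in the bin; leave it there.
- roller_b_center (a point): Centre of a second such roller in the bin; leave it there.
- knob_spare_center (a point): Centre of a black spare clamping knob, 52 mm diameter, 40 mm high, in the bin between the rollers; leave it there.
- wrench: Steel wrench, 170 mm long, lying on the bench beyond the work; not needed. Origin at about its middle, on the bench.
- oil: Yellow oil bottle, 52 mm diameter, 130 mm tall, standing on the bench beyond the work; origin at the centre of its underside.
- roller_c_center (a point): Centre of a third grey roller, 60 mm diameter, 44 mm high, standing on the bench beyond the work; not needed.

How it is judged:
On the way, in this order (a step that is already met when the one before it is completed fails the run):
1. the block lies between the jaws on the two parallels, released and at rest, and neither parallel has yet been driven down (both still at least 3 mm up) (x of block_center in the frame of vise between -0.008 and 0.008 m and y of block_center in the frame of vise between -0.015 and 0.015 m and angle between the y axis of block_center and the y axis of vise, either way round below 0.2 rad and contact force between the fingers and block below 0.1 N and linear speed of block below 0.02 m/s and value of joint each of parallel_a, parallel_b above 0.003 m and angle between block_center's own z axis and vertical below 0.15 rad and z of block_center in the frame of vise between 0.074 and 0.086 m), for 0.2 s.
2. the block has been pressed down until both parallels are fully down (x of block_center in the frame of vise between -0.008 and 0.008 m and y of block_center in the frame of vise between -0.015 and 0.015 m and angle between the y axis of block_center and the y axis of vise, either way round below 0.2 rad and value of joint each of parallel_a, parallel_b below 0.0015 m), for 0.1 s.
At the end, for the whole second after the job is handed in: The block lies between the jaws, lengthwise (within 0.2 rad) and midway (15 mm along, 8 mm across), level (0.04 rad), released and at rest; both parallels are fully down (within 1.5 mm) and it rests on them (its centre 69 to 74.5 mm above the bench) (all of step 2 and contact force between the fingers and block below 0.1 N and linear speed of block below 0.02 m/s and angle between block_center's own z axis and vertical below 0.04 rad and z of block_center in the frame of vise between 0.069 and 0.0745 m); the robot touches nothing.
It fails at once if another spare is lifted out of the bin (its centre more than 70 mm above the bench) (z of any of roller_a_center, roller_b_center, knob_spare_center in the frame of bin above 0.07 m).
It fails at once if a thing lying on the bench is pushed more than 30 mm (distance of any of wrench, oil, roller_c_center from where it was at the start of the episode above 0.03 m).
It also fails if it takes over 51 s, if anything falls off the work surface, if the arm or the gripper's body presses on something with over 40 N, if the wrist force passes 120 N, or if a joint passes its speed limit or range.

## Robot

A 6-joint arm with a two-finger parallel gripper is mounted at the origin on the work surface. World frame = base frame: x ahead of the robot, y to its left, z up, the work surface at z = 0. Lengths are in m, angles in rad, forces in N, time in s.
With the tool pointing down it reaches from about 0.3 to 0.875 m from the base axis. Payload 6.4 kg.
Tool frame: the origin (TCP) lies at the very end of the fingers, on their centre line; the grasp point (between the pads) lies 19 mm behind it (r.tcp_to_grasp is the x of the grasp point in the tool frame, in m); x points along the fingers, z is the direction in which the jaws open and shut, and the axes are right-handed (so a half turn about x gives the same grasp; the last joint's range is limited). The gripper opens to 85 mm and grips with 20 to 120 N. Pads are 22 mm wide; open, the fingers measure 114 mm over their backs; the gripper's body (76 mm by 85 mm) begins 54 mm behind the grasp point. The pads swing forward as they close: fully open they stand 13 mm farther back than shut.
Start: joints at [-1.345, 0.181, 1.607, -0, 1.354, -0.206], TCP at [0.241, -0.522, 0.231] pointing down, gripper open.
Joint ranges: [-2.99, 2.99], [-0.89, 2.07], [0.3, 2.58], [-1.14, 4.28], [0, 2.63], [-3.12, 3.12]. Speed limits (rad/s): [2.57, 2.57, 3.01, 3.14, 3.14, 3.14].

## Interface

Orientations are given as a unit quaternion [w, x, y, z].
In Python, from rig import r gives the robot as it stands.
- The arm moves only by the shell command python3 -m inch 'ROWS' [FORCE]. ROWS is JSON, a list of rows, each a list of 3 entries, a list of its own where there are three numbers: the turn, a rotation vector about the world's x, y, z in rad, then the shift along the world's x, y, z in mm, then the opening, from -1 (shut) to 1 (fully open). In form: [[[ax, ay, az], [tx, ty, tz], gripper], ...]. A call has 1 to 5 rows; each row is the pose to reach, as a shift and turn from the pose measured when the call began; what a row does not reach only later rows make up. A row lasts 1/10 s, in which the tool goes at most 50 mm and 8.59 degrees, less where a joint would pass 70% of its speed; a pose out of reach is approached as far as the arm can. A call with a gripper value outside its range is refused whole. The fingers move at their own pace and stop on an object; FORCE is the grip in N (left out, the last holds). Time passes only in rows, so rows that repeat a pose let the fingers close. It gives the time, the measured TCP pose, the force and the opening at its end, in the units of the state.
- r.read_state(): the state, without advancing time (a new reading comes with each control period).
- r.read_camera(name): name is "scene" or "top" or "wrist"; returns a dict with "frame" (400x640x3 uint8, blue, green, red), "range_z" (400x640 float32, m along the optical axis (not along the pixel's ray), 0 where there is no reading), "fx", "fy", "cx", "cy" (pixels), "world_from_camera" (4x4, takes a point from camera to world coordinates); the wrist camera has in their place "mount" (4x4, takes a point from camera to tool coordinates, whose origin is the TCP and whose axes are the tool frame's). Camera axes: x right, y down, z forward; pixel columns grow to the right and rows downward; lengths in m; the calibration is good to about 2 mm. A picture is of the moment at which its call begins: read the wrist's pose just before it.
- r.hand_in(): hands the job in, once; it reports no verdict.
Trained networks look in a picture, given as the dict that the camera call returned (one of the last four; its "shot" number tells which), for a name from the list of things; names that differ only in an ending like _2 or _b are one class to them, and where a whole thing is asked for, a point or a joint stands for the part that bears it (a point fixed in the world has none). Each returns a list of dicts, best first, with "conf" (0 to 1); they miss things now and then, are a little off and sometimes report something else, mostly with a low value. They report only what shows in the picture. A call takes as long as a camera call.
- r.trace(picture, target): "pixels" (400x640 bool, what is visible of it) and "pixel" ([column, row] in pixels, amid what is visible of it).
The state is a dict: "time_s": time; "qpos": joint angles; "qd": joint speeds; "joint_torque": joint torques, N m; "position": TCP position; "eef_rot": TCP orientation; "wrist_force": force on the tool from outside, world axes, zero at the start; "torque": the same for the moment, N m; "finger_gap": finger opening in m.
Only numpy, scipy, OpenCV 4.12 (cv2) and the standard library are available. Lean on these libraries where they do the work, as an engineer would, in place of code of your own. Each camera call takes 0.05 s, during which the arm holds its last target.

## Working session

There is one attempt and no reset: what is moved stays moved. The work goes in short steps, Python scripts to look and compute and a shell command to move; the robot and the scene stay as the last step left them, time stands still between calls to the robot, and variables do not carry over. Pictures are saved under pics/ and viewed, and the job is handed in when it is done.

```bash
ls; mkdir -p pics; cat > h.py <<'E'
import numpy as np,cv2
from rig import r
def world(p,us,vs):
    z=p["range_z"][vs,us]; x=(us-p["cx"])/p["fx"]*z; y=(vs-p["cy"])/p["fy"]*z
    P=np.stack([x,y,z,np.ones_like(z)],-1)
    T=np.array(p["world_from_camera"]) if "world_from_camera" in p else None
    return (P@T.T)[...,:3]
def mask_pts(p,m):
    vs,us=np.nonzero(m&(p["range_z"]>0)); return world(p,us,vs)
E
python3 - <<'E'
from h import *
s=r.read_state();print({k:np.round(v,3).tolist() for k,v in s.items()})
for c in ["top","scene"]:
    p=r.read_camera(c);cv2.imwrite(f"pics/{c}0.png",p["frame"])
    for n in ["block_center","vise","bin","parallel_a","oil","wrench","roller_a_center"]:
        for d in r.trace(p,n)[:3]:
            P=mask_pts(p,d["pixels"]);print(c,n,round(d["conf"],2),d["pixel"],len(P),np.round(np.median(P,0),3) if len(P) else "")
E
```

```text
pics
{'time_s': 0.0, 'qpos': [-1.345, 0.182, 1.608, -0.0, 1.354, -0.206], 'qd': [0.0, 0.001, 0.0, 0.001, -0.0, -0.0], 'joint_torque': [0.002, -44.487, -35.133, -0.0, 0.009, -0.0], 'position': [0.241, -0.522, 0.23], 'eef_rot': [0.595, 0.382, 0.596, -0.381], 'wrist_force': [-0.822, 0.155, 0.275], 'torque': [-0.023, -0.035, -0.034], 'finger_gap': 0.085}
top block_center 0.87 [423.6, 270.8] 875 [ 0.453 -0.271  0.057]
top vise 0.58 [214.4, 225.3] 5113 [0.566 0.232 0.047]
top bin 0.57 [411.8, 256.0] 8897 [ 0.487 -0.256  0.006]
top bin 0.2 [439.8, 217.3] 541 [ 0.585 -0.321  0.049]
top parallel_a 0.7 [227.6, 234.3] 121 [0.544 0.197 0.056]
top oil 0.58 [299.2, 134.1] 462 [0.782 0.021 0.09 ]
top wrench 0.89 [363.9, 142.5] 563 [ 0.784 -0.141  0.007]
top roller_a_center 0.82 [382.2, 223.3] 485 [ 0.573 -0.178  0.05 ]
scene block_center 0.74 [216.2, 192.3] 967 [ 0.468 -0.282  0.05 ]
scene vise 0.97 [399.9, 175.4] 3342 [0.59  0.212 0.044]
scene bin 0.89 [227.5, 203.2] 5767 [ 0.485 -0.251  0.014]
scene bin 0.66 [403.2, 155.3] 83 [0.528 0.249 0.05 ]
scene parallel_a 0.65 [404.1, 157.1] 108 [0.525 0.25  0.05 ]
scene parallel_a 0.48 [387.1, 162.9] 95 [0.54  0.192 0.053]
scene parallel_a 0.28 [420.7, 238.5] 671 [0.809 0.133 0.042]
scene oil 0.6 [374.4, 245.0] 875 [0.804 0.01  0.072]
scene oil 0.42 [227.7, 202.6] 5930 [ 0.485 -0.252  0.013]
scene wrench 0.81 [306.9, 276.5] 500 [ 0.791 -0.146  0.007]
scene wrench 0.16 [388.8, 164.2] 57 [0.541 0.191 0.053]
scene roller_a_center 0.66 [260.9, 209.6] 350 [ 0.577 -0.186  0.048]
```

View pics/top0.png

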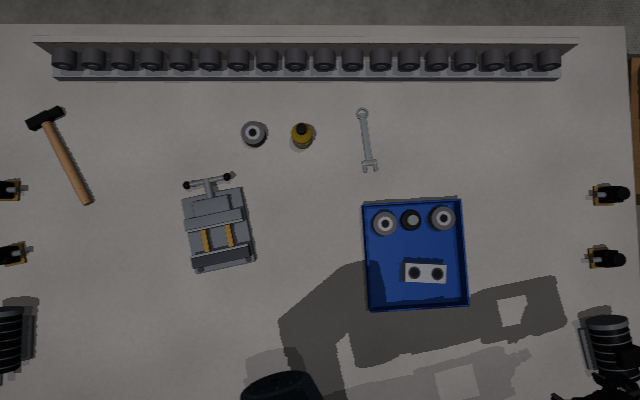

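View pics/scene0.png

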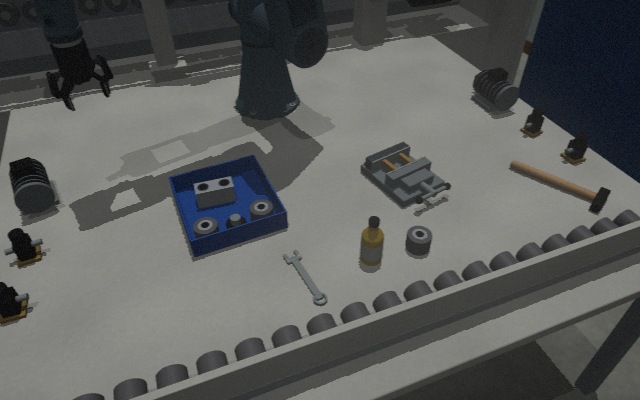

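```bash
python3 - <<'E'
from h import *
p=r.read_camera("top")
def rect(P): 
    (c,s,a)=cv2.minAreaRect((P[:,:2]*1000).astype(np.float32)); return np.round(c,1),np.round(s,1),round(a,1)
d=r.trace(p,"block_center")[0];P=mask_pts(p,d["pixels"]);z=np.median(P[:,2]);print(np.percentile(P[:,2],[5,50,95]))
print("block",rect(P[abs(P[:,2]-z)<.006]))
d=r.trace(p,"vise")[0];P=mask_pts(p,d["pixels"]);h=np.histogram(P[:,2],bins=np.arange(0,.08,.004));print(h[0])
J=P[abs(P[:,2]-.060)<.004];print("jaws",rect(J),len(J))
c,l,_,cen=None,None,None,None
_,lab,cen=cv2.kmeans((J[:,:2]*1000).astype(np.float32),2,None,(3,50,.1),5,0);print(cen)
for k in (0,1): print(rect(J[lab[:,0]==k]))
for d in r.trace(p,"parallel_a"):
    P=mask_pts(p,d["pixels"]);print("par",d["conf"],rect(P),np.median(P,0))
# height map crop of vise and bin
im=p["frame"];cv2.imwrite("pics/vise.png",cv2.resize(im[150:290,130:290],None,fx=4,fy=4,interpolation=2)[:600])
cv2.imwrite("pics/bin.png",cv2.resize(im[190:340,340:500],None,fx=4,fy=4,interpolation=2))
E
```

```text
[0.01332887 0.05703871 0.06074846]
block (array([ 451.7, -276. ]), array([100.7,  46.5]), 86.9)
[  24   10   12   23   18  242 1268  566   43   45   99  215  368  482
  716  878   72    0    0]
jaws (array([558.1, 232.6]), array([157.4, 140.6]), 12.0) 1594
[[499.18393 218.2406 ]
 [582.9704  236.35019]]
(array([510.7, 222.6]), array([ 60.4, 140.6]), 12.2)
(array([588.6, 238.3]), array([ 96.1, 139.8]), 11.0)
par 0.43 (array([545.9, 202.2]), array([55.2, 19.4]), 10.5) [0.54656278 0.19749563 0.0554876 ]
```

View pics/vise.png

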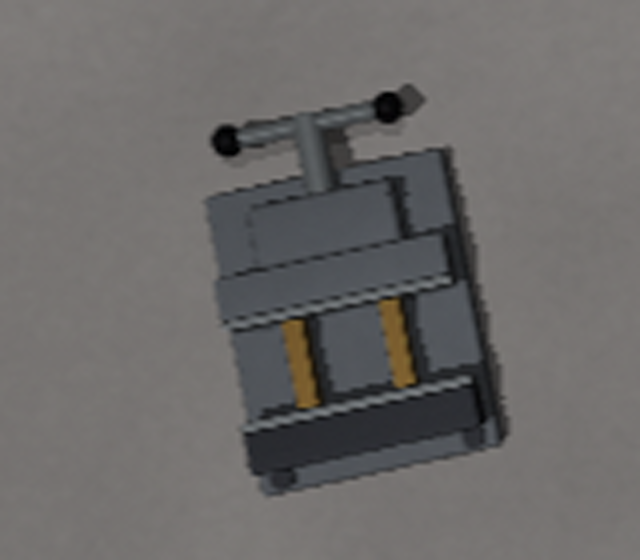

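View pics/bin.png

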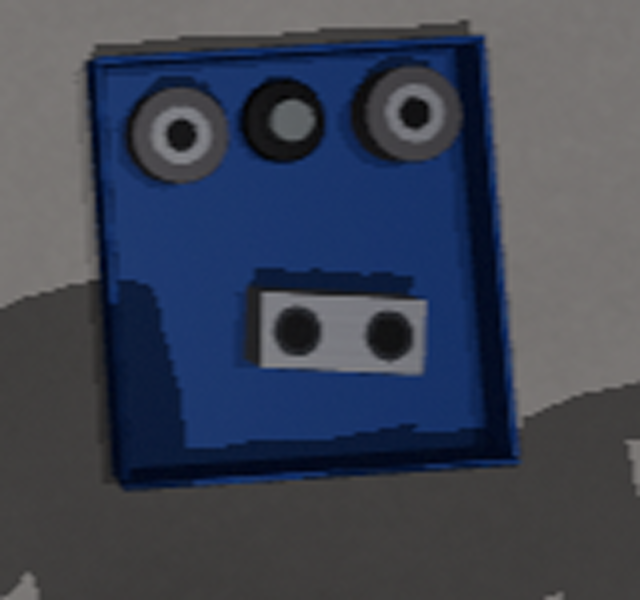

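```bash
python3 - <<'E'
from h import *
p=r.read_camera("top");T=p["world_from_camera"];print(np.round(T,3),p["fx"])
# averaged depth in the vise frame
d=r.trace(p,"vise")[0]
m=cv2.dilate(d["pixels"].astype(np.uint8),np.ones((15,15)))>0
P=mask_pts(p,m)
a=np.radians(12);c=np.array([.545,.230])
ex=np.array([np.cos(a),np.sin(a)]);ey=np.array([-np.sin(a),np.cos(a)])
L=np.c_[(P[:,:2]-c)@ex,(P[:,:2]-c)@ey,P[:,2]]*1000
for x0 in range(-110,170,6):
    s=(abs(L[:,0]-x0)<3)
    row=[]
    for y0 in range(-80,81,10):
        q=L[s&(abs(L[:,1]-y0)<5),2]; row.append(int(np.median(q)) if len(q) else -1)
    print(x0,row)
E
```

```text
[[-0.007 -0.997  0.078  0.554]
 [-1.     0.005 -0.023 -0.005]
 [ 0.023 -0.078 -0.997  1.147]
 [ 0.     0.     0.     1.   ]] 447.5358729484902
-110 [-1, -1, -1, -1, -1, -1, -1, -1, -1, -1, -1, -1, -1, -1, -1, -1, -1]
-104 [-1, -1, -1, -1, -1, 1, -1, 0, -1, 2, -1, 1, 2, 2, -1, -1, -1]
-98 [0, 0, 0, 0, 0, 0, 2, 1, 0, 0, -1, 0, 0, 0, 0, 0, 0]
-92 [0, 0, 1, 0, 0, 0, 1, 0, 0, 0, 0, 0, 0, 0, 0, 1, 2]
-86 [1, 0, 0, 1, 0, 0, 0, 0, 1, 0, 0, 0, 0, 0, 1, 1, 0]
-80 [0, 14, 26, 22, 25, 25, 23, 23, 23, 24, 24, 23, 3, 25, 11, 26, 1]
-74 [1, 29, 30, 26, 25, 26, 25, 26, 28, 27, 26, 25, 25, 27, 31, 26, 1]
-68 [0, 24, 34, 28, 26, 27, 27, 25, 27, 26, 26, 25, 26, 26, 32, 25, 0]
-62 [0, 40, 59, 60, 60, 59, 59, 59, 60, 60, 60, 61, 61, 60, 62, 60, -1]
-56 [0, 34, 60, 59, 61, 60, 60, 60, 60, 61, 59, 59, 61, 61, 60, 58, -1]
-50 [0, 38, 61, 60, 60, 60, 61, 60, 60, 61, 60, 60, 61, 60, 60, 58, -1]
-44 [0, 36, 59, 61, 59, 60, 61, 59, 60, 60, 60, 59, 61, 61, 61, 58, -1]
-38 [1, 41, 61, 59, 60, 59, 61, 60, 60, 59, 60, 60, 60, 60, 62, 61, 1]
-32 [0, 26, 27, 27, 29, 58, 55, 27, 27, 26, 28, 53, 50, 28, 27, 26, 1]
-26 
[... 1528 characters left out ...]
 27, 27, 26, 0]
106 [0, 27, 27, 27, 26, 25, 27, 33, 48, 43, 26, 26, 26, 27, 27, 26, 0]
112 [2, 0, 0, 0, 4, 1, 1, 24, 49, 46, 1, 3, 13, 3, 2, 2, 1]
118 [0, 0, 0, 0, 0, 2, 1, 41, 46, 45, 1, 0, 2, 0, 1, 0, 1]
124 [1, 1, 0, 0, 1, 0, 0, 3, 48, 44, 1, 1, 1, 1, 0, 0, 0]
130 [1, 0, 1, 5, 0, 1, 2, 4, 47, 41, 0, 0, 0, 3, 0, -1, 1]
136 [-1, 1, 1, 47, 42, 41, 39, 40, 47, 46, 41, 42, 43, 45, 1, 0, 0]
142 [-1, 2, 2, 47, 44, 44, 45, 46, 47, 45, 46, 45, 45, 48, 46, -1, 0]
148 [-1, 2, 0, 45, -1, -1, -1, -1, -1, -1, -1, -1, -1, 44, -1, 1, 0]
154 [-1, 0, 1, 1, 1, 0, 0, 0, 0, 1, 0, 3, 1, 0, 2, 0, 1]
160 [-1, 0, 0, 0, 1, 0, 0, 3, 1, 1, 0, 0, 0, 1, 0, 1, 0]
166 [-1, 1, 2, 0, 0, 0, 0, 1, 0, 1, 0, 0, 0, 3, 1, 0, 0]
```

```bash
python3 - <<'E'
from h import *
p=r.read_camera("top")
d=r.trace(p,"vise")[0]
m=cv2.dilate(d["pixels"].astype(np.uint8),np.ones((15,15)))>0
P=mask_pts(p,m)
def rect(P): 
    (c,s,a)=cv2.minAreaRect((P[:,:2]*1000).astype(np.float32)); return np.round(c,1),np.round(s,1),round(a,1)
a=np.radians(12);c=np.array([.545,.230])
ex=np.array([np.cos(a),np.sin(a)]);ey=np.array([-np.sin(a),np.cos(a)])
L=np.c_[(P[:,:2]-c)@ex,(P[:,:2]-c)@ey,P[:,2]]*1000
z=L[:,2];x=L[:,0]
for nm,s in (("fix",(z>57)&(x<-25)),("mov",(z>57)&(x>15)&(x<60)),("base",(z>20)&(z<31)),("parA",(z>48)&(z<59)&(x>-26)&(x<18)&(L[:,1]>0)),("parB",(z>48)&(z<59)&(x>-26)&(x<18)&(L[:,1]<0)),("scr",(z>49)&(z<55)&(x>60)&(x<96))):
    if nm[:3]!="par":
        # robust edges per column
        q=L[s]; print(nm,rect(P[s]),"local lo/hi x",np.percentile(q[:,0],[1,99]).round(1),"y",np.percentile(q[:,1],[1,99]).round(1))
        if nm in("fix","mov"):
            e=[(y0,q[abs(q[:,1]-y0)<6,0].max() if nm=="fix" else q[abs(q[:,1]-y0)<6,0].min()) for y0 in range(-60,70,12)]
            f=np.polyfit(*zip(*e),1);print("inner edge at y0:",f[1],"slope",f[0])
    else: q=L[s];print(nm,q.mean(0),len(q), np.polyfit(q[:,0],q[:,1],1))
# block
d=r.trace(p,"block_center")[0];m=cv2.dilate(d["pixels"].astype(np.uint8),np.ones((7,7)))>0
P=mask_pts(p,m);q=P[abs(P[:,2]-.057)<.005];print("block",rect(q),q[:,:].mean(0),len(q))
q=P[(abs(P[:,2]-.057)<.007)];u=np.linalg.svd(q[:,:2]-q[:,:2].mean(0),full_matrices=0)[2];print(u[0],np.degrees(np.arctan2(u[0,1],u[0,0])))
p2=r.read_camera("scene")
d=r.trace(p2,"block_center")[0];P=mask_pts(p2,d["pixels"]);q=P[abs(P[:,2]-.057)<.005];print("scene block",rect(q),q.mean(0))
s=r.read_state();from scipy.spatial.transform import Rotation as R
print(R.from_quat(np.roll(s["eef_rot"],-1)).as_matrix().round(3),r.tcp_to_grasp)
E
```

```text
fix (array([501., 220.]), array([ 40. , 139.6]), 11.9) local lo/hi x [-64.8 -30.9] y [-68.5  67.1]
inner edge at y0: -31.02464892153422 slope -0.004669356742569312
mov (array([579.4, 236.6]), array([ 39.5, 140.5]), 11.8) local lo/hi x [21.4 54.3] y [-69.2  67.6]
inner edge at y0: 20.896354549617406 slope 0.01774532280221129
base (array([559.6, 232.8]), array([190.2, 150.6]), 11.9) local lo/hi x [-79.3 108.4] y [-75.1  73.4]
parA [-4.12487902 29.26224564 53.63520814] 96 [-1.67927290e-03  2.92553188e+01]
parB [ -4.65046783 -30.7246282   55.92619556] 94 [ 4.48781138e-03 -3.07037578e+01]
scr (array([620.8, 245.3]), array([34.5, 89. ]), 11.8) local lo/hi x [60.4 94. ] y [-44.5  42.9]
block (array([ 452. , -276.4]), array([101.5,  46.2]), 86.7) [ 0.45206383 -0.2759149   0.05745199] 790
[-0.05912437 -0.99825062] -93.38955348031544
scene block (array([ 449.7, -279.8]), array([99.5, 52.3]), 86.5) [ 0.45185072 -0.28051864  0.05639476]
[[-0.     0.908  0.419]
 [-0.     0.419 -0.908]
 [-1.    -0.     0.   ]] -0.0187
```

```bash
python3 -m inch '[[[0,0,0.135],[26,31,0],1],[[0,0,0.27],[53,62,0],1],[[0,0,0.405],[79,92,0],1],[[0,0,0.54],[106,123,0],1],[[0,0,0.675],[132,154,0],1]]' 60
```

```text
time_s: 1.85
position: [0.3735, -0.367, 0.2315]
eef_rot: [0.689, 0.161, 0.688, -0.161]
wrist_force: [0.5, -1.6, -0.4]
finger_gap: 0.0853
```

```bash
python3 -m inch '[[[0,0,0.13],[26,30,0],1],[[0,0,0.26],[52,60,0],1],[[0,0,0.4],[78,91,0],1],[[0,0,0.4],[78,91,0],1],[[0,0,0.4],[78,91,0],1]]' 60
cat >> h.py <<'E'
from scipy.spatial.transform import Rotation as R
def wristpic():
    s=r.read_state();p=r.read_camera("wrist")
    W=np.eye(4);W[:3,:3]=R.from_quat(np.roll(s["eef_rot"],-1)).as_matrix();W[:3,3]=s["position"]
    p["world_from_camera"]=W@np.array(p["mount"]);return s,p
def rect(P): 
    (c,s,a)=cv2.minAreaRect((P[:,:2]*1000).astype(np.float32)); return np.round(c,1),np.round(s,1),round(a,1)
E
python3 - <<'E'
from h import *
s,p=wristpic();cv2.imwrite("pics/w1.png",p["frame"])
d=r.trace(p,"block_center")[0];P=mask_pts(p,d["pixels"]);print(d["conf"],np.percentile(P[:,2],[5,50,95]))
q=P[abs(P[:,2]-.057)<.005];print(rect(q),q.mean(0),len(q))
M=R.from_quat(np.roll(s["eef_rot"],-1)).as_matrix();print(s["position"],M.round(3),np.degrees(np.arctan2(M[1,2],M[0,2])))
E
```

```text
time_s: 2.35
position: [0.4519, -0.2753, 0.2315]
eef_rot: [0.707, 0.02, 0.707, -0.021]
wrist_force: [0.0, -0.6, 0.9]
finger_gap: 0.0858
0.85 [0.05127737 0.05666306 0.05795609]
(array([ 449.6, -277.5]), array([99., 46.]), 86.7) [ 0.44968193 -0.27470419  0.05671057] 3839
[ 0.45194818 -0.27531593  0.23147224] [[ 0.     0.058  0.998]
 [-0.     0.998 -0.058]
 [-1.    -0.     0.   ]] -3.297660969756979
```

View pics/w1.png

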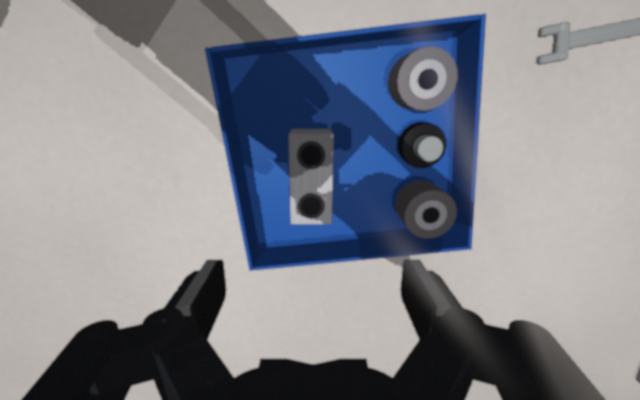

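The wrist picture shows the block at about (311, 177), centred between the fingertips (about 220 and 405), with free bin floor on both sides. Going down.

```bash
python3 -m inch '[[[0,0,0],[-1.5,-1.5,-35],1],[[0,0,0],[-1.5,-1.5,-75],1],[[0,0,0],[-1.5,-1.5,-110],1],[[0,0,0],[-1.5,-1.5,-140],1],[[0,0,0],[-1.5,-1.5,-155],1]]' 60
python3 -m inch '[[[0,0,0],[0,0,-15],1],[[0,0,0],[0,0,-30],1],[[0,0,0],[0,0,-40],1],[[0,0,0],[0,0,-46],1],[[0,0,0],[0,0,-46],1]]' 60
```

```text
time_s: 2.95
position: [0.4473, -0.2781, 0.0734]
eef_rot: [0.706, 0.023, 0.708, -0.022]
wrist_force: [0.1, 0.5, -0.4]
finger_gap: 0.0855
time_s: 3.45
position: [0.4466, -0.2784, 0.0269]
eef_rot: [0.705, 0.024, 0.708, -0.022]
wrist_force: [-1.2, 0.8, -0.5]
finger_gap: 0.0854
```

```bash
python3 -m inch '[[[0,0,0],[3.5,1,2],1],[[0,0,0],[3.5,1,2],1],[[0,0,0],[3.5,1,2],0.3],[[0,0,0],[3.5,1,2],-0.5],[[0,0,0],[3.5,1,2],-1]]' 60
python3 -m inch '[[[0,0,0],[0,0,0],-1],[[0,0,0],[0,0,0],-1],[[0,0,0],[0,0,0],-1],[[0,0,0],[0,0,0],-1],[[0,0,0],[0,0,0],-1]]' 60
```

```text
time_s: 3.95
position: [0.4502, -0.2774, 0.0294]
eef_rot: [0.705, 0.024, 0.708, -0.022]
wrist_force: [-4.7, 6.9, 10.7]
finger_gap: 0.045
time_s: 4.45
position: [0.4502, -0.2774, 0.0294]
eef_rot: [0.705, 0.024, 0.708, -0.022]
wrist_force: [-0.1, 1.0, 1.0]
finger_gap: 0.0451
```

```bash
python3 -m inch '[[[0,0,0],[0,0,15],-1],[[0,0,0],[0,0,40],-1],[[0,0,0],[0,0,75],-1],[[0,0,0],[0,0,105],-1],[[0,0,0],[0,0,125],-1]]' 60
python3 -m inch '[[[0,0,0],[0,0,5],-1],[[0,0,0],[0,0,5],-1]]' 60
python3 - <<'E'
from h import *
s,p=wristpic();cv2.imwrite("pics/w2.png",p["frame"])
M=R.from_quat(np.roll(s["eef_rot"],-1)).as_matrix();print(s["position"],M.round(4),np.degrees(np.arctan2(M[1,2],M[0,2])))
for d in r.trace(p,"block_center")[:1]:
    P=mask_pts(p,d["pixels"]);print(d["conf"],np.percentile(P[:,2],[5,50,95]),rect(P),P.mean(0))
    L=(P-s["position"])@M
    print("tool frame x: ",np.percentile(L,[2,50,98],axis=0))
E
```

```text
time_s: 4.95
position: [0.4505, -0.2776, 0.1572]
eef_rot: [0.706, 0.023, 0.708, -0.022]
wrist_force: [0.6, -0.9, -5.2]
finger_gap: 0.045
time_s: 5.15
position: [0.4508, -0.2779, 0.1633]
eef_rot: [0.706, 0.023, 0.707, -0.023]
wrist_force: [-0.3, -0.6, -4.8]
finger_gap: 0.0455
[ 0.45084274 -0.27791641  0.16328411] [[-1.100e-03  6.440e-02  9.979e-01]
 [ 1.000e-04  9.979e-01 -6.440e-02]
 [-1.000e+00  1.000e-04 -1.100e-03]] -3.69409687511074
0.89 [0.16847785 0.19041474 0.19154185] (array([ 451.6, -272. ]), array([88.7, 46.1]), 86.5) [ 0.45217268 -0.26239445  0.18809673]
tool frame x:  [[-0.02852201 -0.033571   -0.02123702]
 [-0.02713049  0.01876651  0.00017435]
 [ 0.00969869  0.0498115   0.02178877]]
```

View pics/w2.png

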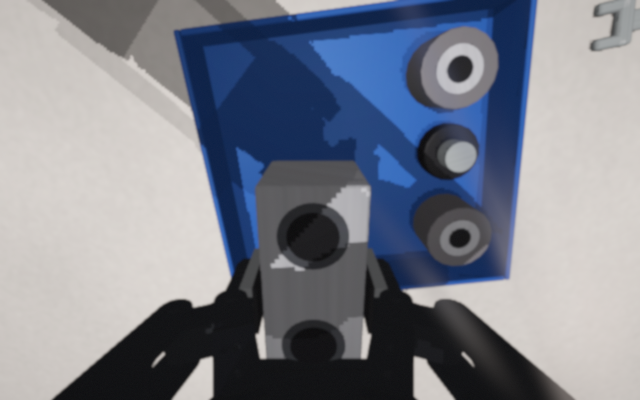

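```bash
python3 -m inch '[[[0,0,0.01],[4,20,0],-1],[[0,0,0.03],[10,60,0],-1],[[0,0,0.05],[18,100,0],-1],[[0,0,0.07],[25,140,0],-1],[[0,0,0.09],[32,180,0],-1]]' 60
python3 -m inch '[[[0,0,0.03],[7,40,0],-1],[[0,0,0.05],[14,80,0],-1],[[0,0,0.08],[21,120,0],-1],[[0,0,0.1],[28,160,0],-1],[[0,0,0.12],[34,195,0],-1]]' 60
python3 - <<'E'
from h import *
s=r.read_state();M=R.from_quat(np.roll(s["eef_rot"],-1)).as_matrix();print(s["position"],M.round(4),np.degrees(np.arctan2(M[1,2],M[0,2])))
E
```

```text
time_s: 5.75
position: [0.4806, -0.095, 0.1592]
eef_rot: [0.704, -0.008, 0.71, 0.011]
wrist_force: [0.6, 0.2, -5.5]
finger_gap: 0.0454
time_s: 6.25
position: [0.5134, 0.1021, 0.1572]
eef_rot: [0.701, -0.05, 0.709, 0.053]
wrist_force: [0.9, -0.8, -4.8]
finger_gap: 0.0447
[0.51335417 0.1020717  0.15720054] [[-0.0114 -0.1464  0.9892]
 [ 0.0036  0.9892  0.1465]
 [-0.9999  0.0052 -0.0107]] 8.424460340324163
```

```bash
python3 -m inch '[[[0,-0.01,0.02],[8,40,0],-1],[[-0.003,-0.011,0.04],[17,80,0],-1],[[-0.003,-0.011,0.06],[25,112,0],-1],[[-0.003,-0.011,0.06],[27,126,0],-1],[[-0.003,-0.011,0.06],[27,126,0],-1]]' 60
python3 - <<'E'
from h import *
s=r.read_state();M=R.from_quat(np.roll(s["eef_rot"],-1)).as_matrix();print(s["position"],M.round(4),np.degrees(np.arctan2(M[1,2],M[0,2])))
p=r.read_camera("top");cv2.imwrite("pics/t3.png",cv2.resize(p["frame"][130:300,120:330],None,fx=3,fy=3))
s,w=wristpic();cv2.imwrite("pics/w3.png",w["frame"])
for n in ("vise","parallel_a"):
  for d in r.trace(w,n)[:2]:
    P=mask_pts(w,d["pixels"]);print(n,d["conf"],len(P),d["pixel"],np.median(P,0))
    if n=="vise":
        q=P[abs(P[:,2]-.06)<.004];
        a=np.radians(11.85);c=np.array([.5402,.2283]);ex=np.array([np.cos(a),np.sin(a)]);ey=np.array([-np.sin(a),np.cos(a)])
        L=np.c_[(q[:,:2]-c)@ex,(q[:,:2]-c)@ey]*1000
        for y0 in range(-70,80,10):
            k=L[abs(L[:,1]-y0)<5,0]
            if len(k)>20: print(y0, "fix",np.percentile(k[k<0],[2,98]).round(1) if (k<0).sum()>9 else "","mov",np.percentile(k[k>0],[2,98]).round(1) if (k>0).sum()>9 else "")
E
```

```text
time_s: 6.75
position: [0.5392, 0.2295, 0.1553]
eef_rot: [0.702, -0.074, 0.705, 0.074]
wrist_force: [0.5, -0.6, -5.6]
finger_gap: 0.0451
[0.53916061 0.22954433 0.15527218] [[-3.700e-03 -2.078e-01  9.782e-01]
 [-2.000e-04  9.782e-01  2.078e-01]
 [-1.000e+00  5.000e-04 -3.600e-03]] 11.996288811850748
vise 0.88 23311 [377.1, 159.3] [0.58742279 0.267252   0.04891087]
-50 fix [-61.9 -54.4] mov [53.3 57.1]
-40 fix [-61.6 -48.8] mov [45.8 57.4]
-30 fix [-61.7 -49.4] mov [46.  57.2]
-20 fix [-61.5 -48.6] mov [45.7 57.2]
-10 fix [-61.8 -48.9] mov [45.8 57. ]
0 fix [-61.6 -48.9] mov [45.7 57. ]
10 fix [-61.6 -48.6] mov [45.3 57.3]
20 fix [-61.4 -42.8] mov [40.8 57.1]
30 fix [-61.3 -36.4] mov [33.8 57. ]
40 fix [-61.2 -30.6] mov [25.9 56.6]
50 fix [-61.3 -30.7] mov [26.1 56.7]
60 fix [-61.2 -30.6] mov [25.9 56.6]
70 fix [-61.  -30.4] mov [26.1 56.3]
```

View pics/w3.png

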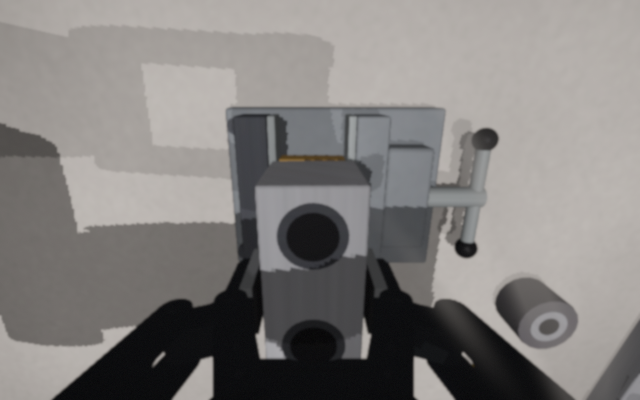

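View pics/t3.png

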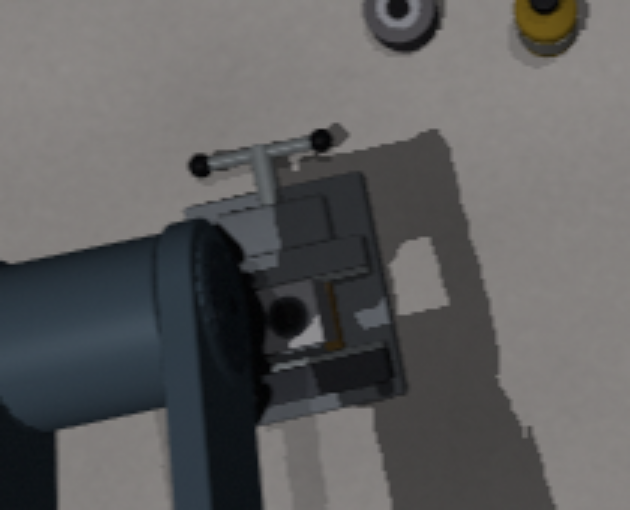

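```bash
python3 -m inch '[[[0,-0.004,0],[-1,-1.6,-15],-1],[[0,-0.004,0],[-1,-1.6,-32],-1],[[0,-0.004,0],[-1,-1.6,-48],-1],[[0,-0.004,0],[-1,-1.6,-60],-1],[[0,-0.004,0],[-1,-1.6,-62],-1]]' 60
python3 -m inch '[[[0,0,0],[0,0,0],-1],[[0,0,0],[0,0,0],-1]]' 60
python3 - <<'E'
from h import *
s,w=wristpic();cv2.imwrite("pics/w4.png",w["frame"])
M=R.from_quat(np.roll(s["eef_rot"],-1)).as_matrix();print(s["position"],M.round(4),np.degrees(np.arctan2(M[1,2],M[0,2])),s["wrist_force"])
for n in ("vise","block_center","parallel_a"):
  for d in r.trace(w,n)[:1]:
    P=mask_pts(w,d["pixels"]);print(n,d["conf"],len(P),d["pixel"],np.median(P,0))
    if n!="parallel_a":
        q=P[abs(P[:,2]-.06)<.004] if n=="vise" else P[P[:,2]>np.median(P[:,2])-.004]
        a=np.radians(11.85);c=np.array([.5402,.2283]);ex=np.array([np.cos(a),np.sin(a)]);ey=np.array([-np.sin(a),np.cos(a)])
        L=np.c_[(q[:,:2]-c)@ex,(q[:,:2]-c)@ey]*1000; print("ymax",np.percentile(L[:,1],99))
        for y0 in range(-70,80,10):
            k=L[abs(L[:,1]-y0)<5,0]
            if len(k)>20: print(y0, np.percentile(k[k<0],[2,98]).round(1) if (k<0).sum()>9 else "",np.percentile(k[k>0],[2,98]).round(1) if (k>0).sum()>9 else "")
E
```

```text
time_s: 7.45
position: [0.5377, 0.2239, 0.0927]
eef_rot: [0.703, -0.072, 0.704, 0.072]
wrist_force: [-0.3, -0.9, -4.8]
finger_gap: 0.0447
time_s: 7.65
position: [0.5381, 0.2236, 0.0933]
eef_rot: [0.703, -0.072, 0.704, 0.071]
wrist_force: [-1.8, 0.6, -4.6]
finger_gap: 0.0452
[0.53807516 0.22358692 0.09326279] [[-6.000e-04 -2.023e-01  9.793e-01]
 [-1.300e-03  9.793e-01  2.023e-01]
 [-1.000e+00 -1.200e-03 -9.000e-04]] 11.672856478378804 [-1.76584202  0.58232494 -4.5609519 ]
vise 0.64 38380 [398.5, 172.6] [0.58194679 0.26833989 0.05103377]
ymax 68.70013235727164
-40 [-61.8 -58.4] [52.6 57.4]
-30 [-61.6 -53.5] [48.3 57.1]
-20 [-61.4 -42.7] [37.4 57. ]
-10 [-61.2 -38.1] [32.5 56.6]
0 [-61.3 -38.1] [32.5 56.7]
10 [-61.  -38.1] [33.  56.8]
20 [-61.1 -38.1] [32.4 56.9]
30 [-61.1 -34.8] [29.5 56.7]
40 [-60.9 -30.5] [26.1 56.5]
50 [-61.1 -30.4] [26.  56.6]
60 [-61.1 -30.4] [25.9 56.7]
70 [-60.7 -30.5] [26.2 56.2]
block_center 0.61 20709 [313.9, 256.2] [0.53553289 0.24194282 0.12036354]
ymax 45.31042716157783
-40 [-24.7  -0.5] [ 0.  19.6]
-30 [-24.7  -0.5] [ 0.5 19.9]
-20 [-24.8  -0.5] [ 0.4 19.8]
-10 [-24.4  -0.5] [ 0.4 19.6]
0 [-24.3  -0.5] [ 0.4 19.6]
10 [-24.6  -0.5] [ 0.3 19.7]
20 [-24.7  -0.6] [ 0.5 19.8]
30 [-24.5  -0.6] [ 0.6 19.7]
40 [-24.6  -0.6] [ 0.5 19.8]
50 [-23.5  -0.6] [ 0.6 18.9]
```

View pics/w4.png

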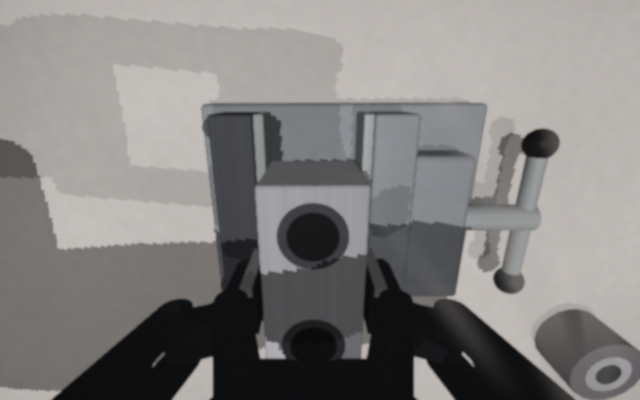

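```bash
python3 -m inch '[[[0,0,0],[-0.8,4,0],-1],[[0,0,0],[-0.8,4,-3],-1],[[0,0,0],[-0.8,4,-6],-1],[[0,0,0],[-0.8,4,-9],-1],[[0,0,0],[-0.8,4,-9],-1]]' 60
python3 -m inch '[[[0,0,0],[0,0,-1],-1],[[0,0,0],[0,0,-1],-1]]' 60
```

```text
time_s: 8.35
position: [0.5368, 0.2279, 0.0836]
eef_rot: [0.703, -0.073, 0.704, 0.072]
wrist_force: [-0.4, 0.0, -5.0]
finger_gap: 0.0449
time_s: 8.55
position: [0.5366, 0.2278, 0.0823]
eef_rot: [0.703, -0.073, 0.704, 0.072]
wrist_force: [-0.6, -0.1, -6.4]
finger_gap: 0.0448
```

```bash
python3 -m inch '[[[0,0,0],[0.5,0,-1],-1],[[0,0,0],[0.5,0,-1],-1]]' 60
python3 -m inch '[[[0,0,0],[0,0,-1],-1],[[0,0,0],[0,0,-1],-1]]' 60
```

```text
time_s: 8.75
position: [0.5371, 0.2278, 0.0812]
eef_rot: [0.703, -0.073, 0.704, 0.072]
wrist_force: [-0.4, -0.0, -4.7]
finger_gap: 0.0451
time_s: 8.95
position: [0.5373, 0.2278, 0.0803]
eef_rot: [0.703, -0.073, 0.704, 0.072]
wrist_force: [-0.2, 0.2, -4.3]
finger_gap: 0.0451
```

```bash
python3 -m inch '[[[0,0,0],[0,0,-1],-1],[[0,0,0],[0,0,-1],-1]]' 60
python3 -m inch '[[[0,0,0],[0,0,-0.7],-1],[[0,0,0],[0,0,-0.7],-1]]' 60
```

```text
time_s: 9.15
position: [0.5373, 0.2279, 0.0799]
eef_rot: [0.703, -0.073, 0.704, 0.072]
wrist_force: [-3.3, 0.1, 2.3]
finger_gap: 0.0447
time_s: 9.35
position: [0.5373, 0.2279, 0.0796]
eef_rot: [0.703, -0.073, 0.704, 0.072]
wrist_force: [-3.4, -0.7, 2.7]
finger_gap: 0.0452
```

```bash
python3 -m inch '[[[0,0,0],[0,0,0],-0.05],[[0,0,0],[0,0,0],0.1],[[0,0,0],[0,0,0],0.4],[[0,0,0],[0,0,0],0.8],[[0,0,0],[0,0,0],1]]' 20
python3 -m inch '[[[0,0,0],[0,0,0],1],[[0,0,0],[0,0,0],1],[[0,0,0],[0,0,0],1],[[0,0,0],[0,0,0],1]]' 20
python3 -m inch '[[[0,0,0],[0,0,5],1],[[0,0,0],[0,0,25],1],[[0,0,0],[0,0,50],1],[[0,0,0],[0,0,75],1],[[0,0,0],[0,0,75],1]]' 20
python3 - <<'E'
from h import *
s,w=wristpic();cv2.imwrite("pics/w5.png",w["frame"])
M=R.from_quat(np.roll(s["eef_rot"],-1)).as_matrix();print(s["position"],M.round(4),s["wrist_force"])
for n in ("block_center",):
  for d in r.trace(w,n)[:1]:
    P=mask_pts(w,d["pixels"]);print(n,d["conf"],len(P),d["pixel"],np.median(P,0))
    q=P[P[:,2]>np.median(P[:,2])-.005]
    a=np.radians(11.85);c=np.array([.5402,.2283]);ex=np.array([np.cos(a),np.sin(a)]);ey=np.array([-np.sin(a),np.cos(a)])
    L=np.c_[(q[:,:2]-c)@ex,(q[:,:2]-c)@ey,q[:,2]]*1000; print(np.percentile(L,[1,99],axis=0),rect(q))
    A=np.c_[L[:,:2],np.ones(len(L))];print("plane",np.linalg.lstsq(A,L[:,2],rcond=None)[0])
E
```

```text
time_s: 9.85
position: [0.5376, 0.2279, 0.0797]
eef_rot: [0.703, -0.073, 0.704, 0.072]
wrist_force: [0.1, 0.4, -0.6]
finger_gap: 0.0846
time_s: 10.25
position: [0.5377, 0.2279, 0.0797]
eef_rot: [0.703, -0.073, 0.704, 0.072]
wrist_force: [-0.6, 0.1, -0.1]
finger_gap: 0.0856
time_s: 10.75
position: [0.5404, 0.2286, 0.1593]
eef_rot: [0.706, -0.072, 0.701, 0.072]
wrist_force: [0.5, 0.2, -0.2]
finger_gap: 0.0854
[0.5403643  0.22856472 0.15929424] [[ 6.600e-03 -2.030e-01  9.792e-01]
 [ 1.000e-04  9.792e-01  2.030e-01]
 [-1.000e+00 -1.200e-03  6.500e-03]] [ 0.49196994  0.1729083  -0.23253067]
block_center 0.56 9432 [307.8, 208.4] [0.53622758 0.23734325 0.10573156]
[[-24.72766634 -45.91712222 102.97590747]
 [ 19.82293146  51.01161837 108.59173179]] (array([537.5, 229.4]), array([ 46.2, 100.3]), 12.1)
plane [-8.05045849e-04 -3.86900168e-02  1.06089764e+02]
```

View pics/w5.png

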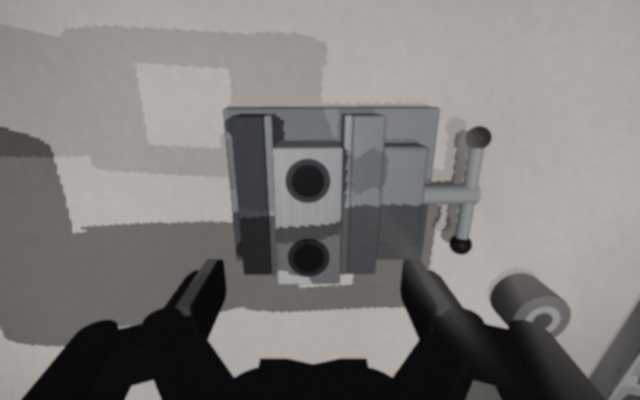

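```bash
python3 - <<'E'
from h import *
s,w=wristpic()
d=r.trace(w,"block_center")[0]
P=mask_pts(w,cv2.morphologyEx(d["pixels"].astype(np.uint8),cv2.MORPH_CLOSE,np.ones((25,25)))>0)
a=np.radians(11.85);c=np.array([.5375,.2294]);ex=np.array([np.cos(a),np.sin(a)]);ey=np.array([-np.sin(a),np.cos(a)])
L=np.c_[(P[:,:2]-c)@ex,(P[:,:2]-c)@ey,P[:,2]]*1000
for y0 in range(-48,50,4): print(y0,[int(np.median(k)) if len(k:=L[(abs(L[:,0]-x0)<3)&(abs(L[:,1]-y0)<2),2]) else -1 for x0 in range(-21,22,6)])
print(np.degrees(np.arctan2(.2030,.9792)))
E
```

```text
-48 [107, 107, 107, 107, 107, 107, 107, 107]
-44 [107, 107, 107, 107, 107, 107, 107, 107]
-40 [107, 107, 107, 107, 107, 107, 107, 107]
-36 [107, 107, 107, 108, 107, 107, 107, 106]
-32 [107, 107, 107, 107, 107, 107, 107, 106]
-28 [107, 107, 107, 107, 107, 107, 107, 106]
-24 [106, 106, 107, 107, 107, 107, 106, 106]
-20 [106, 106, 107, 107, 107, 107, 106, 106]
-16 [106, 106, 106, 106, 107, 106, 106, 106]
-12 [106, 106, 106, 106, 106, 106, 106, 106]
-8 [106, 106, 106, 106, 106, 105, 106, 106]
-4 [105, 105, 106, 105, 106, 106, 105, 105]
0 [106, 105, 105, 105, 105, 105, 106, 105]
4 [105, 105, 105, 105, 105, 105, 105, 105]
8 [105, 105, 105, 105, 105, 105, 105, 105]
12 [105, 105, 105, 105, 105, 105, 105, 105]
16 [105, 105, 105, 105, 105, 105, 105, 105]
20 [105, 105, 105, 105, 105, 105, 105, 104]
24 [104, 105, 105, 105, 105, 105, 105, 104]
28 [104, 104, 105, 105, 105, 105, 104, 104]
32 [104, 104, 105, 105, 105, 105, 104, 104]
36 [104, 104, 104, 105, 105, 105, 104, 104]
40 [104, 104, 104, 104, 104, 104, 104, 104]
44 [104, 104, 104, 104, 104, 104, 104, 104]
48 [102, 102, 100, 102, 100, 102, 100, 102]
11.712198644572034
```

```bash
python3 -m inch '[[[0,0.006,0],[3,-14,0],0],[[0,0.006,0],[3,-28,0],-1],[[0,0.006,0],[3,-28,0],-1],[[0,0.006,0],[3,-28,-15],-1],[[0,0.006,0],[3,-28,-35],-1]]' 60
python3 -m inch '[[[0,0,0],[0,0,-8],-1],[[0,0,0],[0,0,-8],-1],[[0,0,0],[0,0,-8],-1]]' 60
```

```text
time_s: 11.45
position: [0.5407, 0.1997, 0.1186]
eef_rot: [0.701, -0.072, 0.706, 0.072]
wrist_force: [-0.8, -0.4, -0.5]
finger_gap: 0.0121
time_s: 11.75
position: [0.5407, 0.1999, 0.1105]
eef_rot: [0.701, -0.072, 0.706, 0.072]
wrist_force: [0.0, 0.4, -0.1]
finger_gap: -0.0001
```

```bash
python3 -m inch '[[[0,0.006,0],[3,0,0],-1],[[0,0.006,0],[3,0,-1],-1],[[0,0.006,0],[3,0,-2],-1],[[0,0.006,0],[3,0,-3],-1],[[0,0.006,0],[3,0,-4],-1]]'
python3 -m inch '[[[0,0,0],[0,0,-1],-1],[[0,0,0],[0,0,-2],-1],[[0,0,0],[0,0,-3],-1],[[0,0,0],[0,0,-4],-1]]'
```

```text
time_s: 12.25
position: [0.5438, 0.1999, 0.1066]
eef_rot: [0.699, -0.072, 0.708, 0.072]
wrist_force: [-0.1, -2.1, 5.6]
finger_gap: -0.0002
time_s: 12.65
position: [0.5443, 0.1989, 0.1039]
eef_rot: [0.699, -0.073, 0.708, 0.071]
wrist_force: [-2.7, -4.8, 8.9]
finger_gap: -0.0
```

```bash
python3 -m inch '[[[0,-0.006,0],[0,0.5,-1],-1],[[0,-0.006,0],[0,0.5,-2],-1],[[0,-0.006,0],[0,0.5,-3],-1],[[0,-0.006,0],[0,0.5,-4],-1]]'
python3 -m inch '[[[0,0,0],[0,0,-1],-1],[[0,0,0],[0,0,-2],-1],[[0,0,0],[0,0,-3],-1]]'
```

```text
time_s: 13.05
position: [0.5445, 0.1987, 0.101]
eef_rot: [0.702, -0.073, 0.705, 0.071]
wrist_force: [-4.9, -4.0, 9.7]
finger_gap: 0.0
time_s: 13.35
position: [0.5446, 0.1983, 0.0991]
eef_rot: [0.702, -0.074, 0.705, 0.07]
wrist_force: [-3.5, -2.5, 9.4]
finger_gap: -0.0003
```

```bash
python3 -m inch '[[[0,0,0],[0,0,-1.5],-1],[[0,0,0],[0,0,-3],-1],[[0,0,0],[0,0,-3],-1]]'
python3 -m inch '[[[0,0,0],[0,0,-1],-1],[[0,0,0],[0,0,-1],-1]]'
```

```text
time_s: 13.65
position: [0.545, 0.1982, 0.0981]
eef_rot: [0.702, -0.074, 0.705, 0.07]
wrist_force: [-6.4, -2.8, 14.6]
finger_gap: -0.0001
time_s: 13.85
position: [0.5453, 0.1982, 0.0981]
eef_rot: [0.702, -0.074, 0.705, 0.07]
wrist_force: [-2.7, -1.3, 7.6]
finger_gap: 0.0001
```

```bash
python3 -m inch '[[[0,0,0],[0,0,-3],-1],[[0,0,0],[0,0,-5],-1],[[0,0,0],[0,0,-5],-1]]'
```

```text
time_s: 14.15
position: [0.5468, 0.1985, 0.098]
eef_rot: [0.703, -0.074, 0.704, 0.071]
wrist_force: [-12.4, -3.1, 32.4]
finger_gap: -0.0001
```

```bash
python3 -m inch '[[[0,0,0],[0,0,10],-1],[[0,0,0],[0,0,22],-1],[[0,0,0],[-7,30,22],-1],[[0,0,0],[-15,60,22],-1],[[0,0,0],[-15,60,22],-1]]'
python3 -m inch '[[[0,0,0],[0,0,-4],-1],[[0,0,0],[0,0,-8],-1],[[0,0,0],[0,0,-8],-1]]'
```

```text
time_s: 14.65
position: [0.5306, 0.2613, 0.12]
eef_rot: [0.703, -0.075, 0.704, 0.072]
wrist_force: [0.6, 0.1, 0.3]
finger_gap: 0.0003
time_s: 14.95
position: [0.5302, 0.2604, 0.1109]
eef_rot: [0.702, -0.075, 0.704, 0.071]
wrist_force: [0.1, 0.1, 0.3]
finger_gap: 0.0002
```

```bash
python3 -m inch '[[[0,0,0],[1,-1,-2],-1],[[0,0,0],[1,-1,-4],-1],[[0,0,0],[1,-1,-6],-1],[[0,0,0],[1,-1,-7],-1]]'
python3 -m inch '[[[0,0,0],[0,0,-1.5],-1],[[0,0,0],[0,0,-3],-1],[[0,0,0],[0,0,-4],-1]]'
python3 -m inch '[[[0,0,0],[0,0,-1.5],-1],[[0,0,0],[0,0,-3],-1],[[0,0,0],[0,0,-4],-1]]'
```

```text
time_s: 15.35
position: [0.5312, 0.2592, 0.1036]
eef_rot: [0.702, -0.074, 0.704, 0.071]
wrist_force: [0.0, -0.3, 0.3]
finger_gap: -0.0002
time_s: 15.65
position: [0.5311, 0.2592, 0.0995]
eef_rot: [0.702, -0.075, 0.704, 0.071]
wrist_force: [-1.1, 0.8, 0.4]
finger_gap: 0.0005
time_s: 15.95
position: [0.5318, 0.2598, 0.0979]
eef_rot: [0.703, -0.074, 0.704, 0.072]
wrist_force: [-7.3, -1.0, 21.4]
finger_gap: 0.0002
```

```bash
python3 -m inch '[[[0,0,0],[0,0,-3],-1],[[0,0,0],[0,0,-4],-1]]'
python3 -m inch '[[[0,0,0],[0,0,10],-1],[[0,0,0],[0,0,30],-1],[[0,0,0],[3,-15,60],-1],[[0,0,0],[5,-30,75],-1],[[0,0,0],[5,-30,75],-1]]'
python3 - <<'E'
from h import *
s,w=wristpic();cv2.imwrite("pics/w6.png",w["frame"]);print(s["position"])
a=np.radians(11.85);c=np.array([.5375,.2294]);ex=np.array([np.cos(a),np.sin(a)]);ey=np.array([-np.sin(a),np.cos(a)])
for nm,p in(("w",w),("scene",r.read_camera("scene"))):
    D=r.trace(p,"block_center")
    if not D: continue
    d=D[0];P=mask_pts(p,d["pixels"])
    q=P[abs(P[:,2]-np.median(P[:,2]))<.005]
    L=np.c_[(q[:,:2]-c)@ex,(q[:,:2]-c)@ey,q[:,2]]*1000; print(nm,d["conf"],np.percentile(L,[1,50,99],axis=0).round(1),rect(q))
    A=np.c_[L[:,:2],np.ones(len(L))];print("plane",np.linalg.lstsq(A,L[:,2],rcond=None)[0])
# reference: vise jaw height in wrist
d=r.trace(w,"vise")[0];P=mask_pts(w,d["pixels"]);q=P[abs(P[:,2]-.06)<.004];print("jaw z",np.median(q[:,2]))
L=((q[:,:2]-c)@ex)*1000;print(np.percentile(L[L<0],[2,98]),np.percentile(L[L>0],[2,98]))
E
```

```text
time_s: 16.15
position: [0.5327, 0.2603, 0.0979]
eef_rot: [0.703, -0.075, 0.703, 0.072]
wrist_force: [-12.3, -3.4, 31.8]
finger_gap: -0.0001
time_s: 16.65
position: [0.5399, 0.2291, 0.1756]
eef_rot: [0.705, -0.074, 0.701, 0.071]
wrist_force: [0.1, 0.9, -0.0]
finger_gap: 0.0002
[0.53988343 0.22906414 0.17564582]
w 0.89 [[-22.6 -40.1  95.8]
 [ -0.5   9.7  97.7]
 [ 22.2  47.9  99.3]] (array([537.6, 228.3]), array([46. , 98.8]), 11.9)
plane [-7.26318508e-04 -9.19557591e-04  9.76386720e+01]
scene 0.86 [[-25.5 -55.7  85.9]
 [ 18.6 -25.4  92.1]
 [ 23.4  39.7  95.7]] (array([538.1, 221. ]), array([50.1, 97.7]), 12.0)
plane [-6.13592661e-02  1.53766728e-02  9.24739430e+01]Traceback (most recent call last):
  File "<stdin>", line 12, in <module>
IndexError: list index out of range
```

View pics/w6.png

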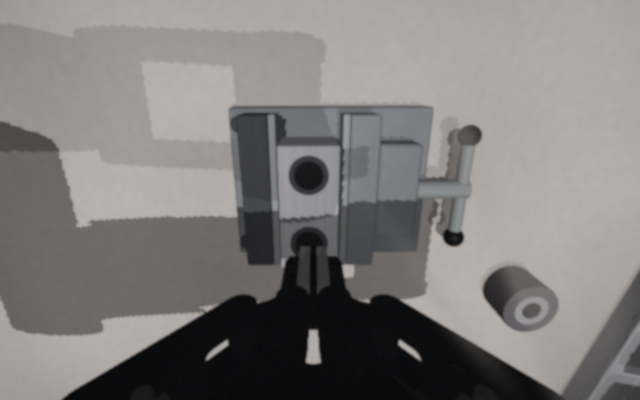

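The block is level: a plane fitted to its top shows about 0.001 rad of tilt at 97.6 mm (98 nominal). It is centred between the jaws, and the gripper is clear, so I am handing in.

```bash
python3 -c "
from rig import r
print(r.hand_in())"
```

```text
the job is handed in; nothing more can be done
None
```

The block is out of the bin and seated in the vise, and I handed the job in at about 17 s of robot time; no verdict was reported.

- **Placing:** I gripped the block across its width, lowered it onto the raised parallels and let go. At that point it was centred to about 2 mm and tilted about 0.039 rad. From the tilt, parallel a was about 7 mm up and parallel b about 9 mm, so neither had been driven down.
- **Pressing:** With closed fingers I pressed above parallel b, then above a, to about 32 N each. Both stopped with the block's top at about 98 mm, the home height. Parallel a seems to have gone down already while b was being pressed, because I felt no resistance there until about 98 mm.
- **Last checks:** The wrist camera put the block's top at 97.6 mm with about 0.001 rad of tilt. It was within about 1–2 mm of midway both ways and within 0.2° along the jaws. The gripper stood about 78 mm clear, touching nothing.
- **Disagreements and failures:** The scene camera's view of the block gave a poor plane fit (92.5 mm, 0.06 rad across the jaws), probably from its slanting view, with the side face mixed in. I relied on the wrist camera and the pressing stops instead. The final re-measurement of the jaws failed because the network did not find the vise. I did not recheck the bin or the things on the bench at the end; the arm was not sent near them after the pickup.

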